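Put the oblong pattern away in the lidded pot

ROBOT

A 6-joint arm with a two-finger parallel gripper is mounted at the origin on the work surface. World frame = base frame: x ahead of the robot, y to its left, z up, the work surface at z = 0. Lengths are in m, angles in degrees, forces in N, time in s.
With the tool pointing down it reaches from about 0.25 to 0.725 m from the base axis. Payload 9.7 kg.
Tool frame: the origin (TCP) lies between the finger pads; the fingertips stand 19 mm ahead of it and the grasp point (between the pads) is the TCP; z points along the fingers, y is the line along which they close (so a half turn about z gives the same grasp; the last joint's range is limited). The gripper opens to 85 mm and grips with 20 to 120 N. Pads are 22 mm wide; open, the fingers measure 114 mm over their backs; the gripper's body (76 mm by 85 mm) begins 54 mm behind the grasp point. The pads swing forward as they close: fully open they stand 13 mm farther back than shut.
Start: joints at [-68.755, 4.979, 10.078, 95.1, 0, 90], TCP at [0.199, -0.513, 0.25] pointing down, gripper open.
Joint ranges: [-179.16, 179.16], [-48.56, 103.87], [-65.8, 70.77], [-126.05, 130.52], [-82.76, 87.17], [-180, 180]. Speed limits (degrees/s): [127.2, 127.2, 147.25, 180, 180, 180].

INTERFACE

Orientations are given as [roll, pitch, yaw] about the fixed x, y, z axes, in that order (R = Rz(yaw) Ry(pitch) Rx(roll)).
In Python, from workcell import bot gives the robot as it stands. The module is installed in compiled form; this text tells all that it offers.
- The arm moves only by the shell command python3 -m crank 'ROWS' [OPENING] [FORCE]. ROWS is JSON, a list that holds one entry, the list of rows, each a list of 6 numbers: the shift along the world's x, y, z as a fraction of full scale, then the turn, a rotation vector about the world's x, y, z as a fraction of full scale. In form: [[[x, y, z, wx, wy, wz], ...]]. A call has 1 to 20 rows; each row shifts and turns the commanded pose from where the row before left it; what a row does not reach is not made up. Full scale, the value 1, is 20 mm for a shift and 0.12 rad for a turn. A row lasts 1/12 s, in which the tool goes at most 41.7 mm and 7.16 degrees, less where a joint would pass 70% of its speed; a pose out of reach is approached as far as the arm can. A call with a number of a shift or a turn outside -1 to 1 is refused whole. A call with a gripper value outside its range is refused whole. OPENING is the opening, from 0 (shut) to 1 (fully open), set as the call begins (- or left out, the last holds). The fingers move at their own pace and stop on an object; FORCE is the grip in N (left out, the last holds). Time passes only in rows, so rows that do not move let the fingers close. It gives the time, the measured TCP pose, the force, the opening and the grip force at its end, in the units of the state.
- bot.get_obs(): the state, without advancing time (a new reading comes with each control period).
- bot.camera(name): name is "scene" or "top"; returns the picture (480x640x3 uint8, red, green, blue); there is no depth.
- bot.camera_model(name): a dict with "vertical_fov" (degrees; the focal length in pixels is half the picture's height over the tangent of half this angle, whatever the lens; pixels are square), "cx", "cy" (the principal point, pixels), "R" (3x3) and "t" (3): a world point X has camera coordinates R X + t. Camera axes: x right, y down, z forward; pixel columns grow to the right and rows downward; lengths in m; the calibration is good to about 2 mm. A picture is of the moment at which its call begins. camera_model takes no time and is no camera call.
- bot.job_done(): hands the job in; it is judged then, once.
The state is a dict: "time": time; "q": joint angles; "qd": joint speeds; "joint_efforts": joint torques, N m; "ee_pos": TCP position; "tcp_rot": TCP orientation; "wrist_force": force on the tool from outside, world axes, zero at the start; "torque": the same for the moment, N m; "opening": finger opening in m; "grasp_force": force on a finger pad.
Only numpy, scipy, OpenCV 4.12 (cv2) and the standard library are available. Lean on these libraries where they do the work, as an engineer would, in place of code of your own. Each camera call takes 0.05 s, during which the arm holds its last target. There are 200 camera calls.

TASK

Put the oblong plywood pattern away in the aluminium pot: lift the lid off by its knob and set it down gently, knob up, on the cork mat, lay the pattern flat on the bottom of the pot, then put the lid back on so that it sits fully home. Let go of the lid while it lies on the mat, never drop it, and leave the pot and everything else on the bench where they are.

Things in the scene. Friction and masses are not known exactly. Their poses are not given: they have to be found in the camera images.
- pot: Low round aluminium pot, loose, 0.9 kg: outside diameter 140, height 60, wall 4, floor 4 thick (inner diameter 132, depth 56). Two ear handles at its +y and -y sides reach 90 from its axis at height 44. Origin: centre of its underside, z up the axis. Pot and mat stand left and right of the robot's centre line, either way round.
- lid: Loose round aluminium lid, 0.25 kg, at first on the pot. Flange of diameter 146 from 10 to 14 above the origin; below it a tapered plug (diameter 124 at the flange, 110 at the bottom) that drops into the pot with 4 play all round. Origin: centre of the plug's underside, z up through the knob; seated, it is 50 above the pot's origin. On a flat surface it stands level on its plug.
- knob (a point): Point on the axis of the lid's dark wooden knob at the height to grip, 38 above the lid's origin. The knob is an upright cylinder of diameter 32 from 24 to 50 above the lid's origin, on a neck of diameter 20.
- mat: Square cork mat, 190 by 190 by 4 thick, fixed flat on the bench. Origin: centre of its underside; x and y along its sides, top 4 above the origin.
- oblong: The pattern to put away: flat loose piece of plywood with parallel sides and round ends, 90 long by 40 wide by 9 thick, lying flat on the bench. Origin: centre of its underside, x along its length, y across.
- disc: Another plywood pattern that stays on the bench: round, diameter 70, 9 thick, lying flat. Origin: centre of its underside. It and the oblong one lie in the middle, one nearer and one farther, either way round.
- mallet: Bystander: wooden mallet lying on the bench, 230 long, head diameter 64 by 90 wide. Origin on the bench under the handle, x along the handle to the head, whose axis is 100 from the origin.
- pad: Bystander: white nylon punching pad, 90 by 140 by 25. Origin: centre of its underside, y along its length.
- jar: Bystander: closed jar, diameter 66, height 80. Origin: centre of its underside.
There are look-alikes about, which are no part of the job. What is shaped like the lid but red is not meant. Leave any blue look-alike of the oblong alone.

How it is judged:
By the outcome, as a careful person would: the job done as asked, in the order asked, and still so for the second after the job is handed in, with the robot touching nothing.
It also fails if it takes over 72 s, if anything falls off the work surface, if the arm or the gripper's body presses on something with over 40 N, if the wrist force passes 120 N, or if a joint passes its speed limit or range.

## Working session

There is one attempt and no reset: what is moved stays moved. The work goes in short steps, Python scripts to look and compute and a shell command to move; the robot and the scene stay as the last step left them, time stands still between calls to the robot, and variables do not carry over. Pictures are saved under pics/ and viewed, at most 10 in all, crops included, and the job is handed in when it is done.

```bash
mkdir -p pics; cat > h.py <<'E'
import numpy as np, cv2
from workcell import bot
def shot(n,f):
    im=bot.camera(n); cv2.imwrite('pics/'+f,im[:,:,::-1]); return im
def cam(n):
    m=bot.camera_model(n); f=240/np.tan(np.radians(m['vertical_fov'])/2)
    return f,m['cx'],m['cy'],np.array(m['R']),np.array(m['t'])
def ray(n,u,v,z):
    f,cx,cy,R,t=cam(n); c=-R.T@t; d=R.T@np.array([(u-cx)/f,(v-cy)/f,1]); return c+d*(z-c[2])/d[2]
def proj(n,X):
    f,cx,cy,R,t=cam(n); p=R@np.array(X)+t; return f*p[0]/p[2]+cx,f*p[1]/p[2]+cy
E
python3 - <<'E'
from h import *
shot('top','t0.png'); shot('scene','s0.png')
for n in('top','scene'):
    f,cx,cy,R,t=cam(n); print(n,f,cx,cy,R.round(3).tolist(),(-R.T@t).round(3), bot.camera_model(n).keys())
print(bot.get_obs())
E
```

```text
top 542.0424438952117 320.72783580520075 250.70570698205836 [[0.007, -1.0, -0.007], [-0.987, -0.005, -0.159], [0.159, 0.008, -0.987]] [0.324 0.11  1.412] dict_keys(['vertical_fov', 'cx', 'cy', 'R', 't'])
scene 460.18787445418224 314.2346430486 241.5410588808794 [[-0.2, 0.98, 0.011], [0.746, 0.16, -0.647], [-0.636, -0.121, -0.762]] [1.309 0.237 1.001] dict_keys(['vertical_fov', 'cx', 'cy', 'R', 't'])
{'time': 0.1, 'q': array([-6.87564885e+01,  5.00926654e+00,  1.00395059e+01,  9.51012342e+01,
       -4.05002821e-04,  9.00015286e+01]), 'qd': array([-0.032541  , -0.12776886,  0.11300407,  0.00486325,  0.04554812,
        0.04211464]), 'joint_efforts': array([-5.26950716e-04, -5.21563339e+01,  4.65652549e+01,  1.61874719e-02,
       -5.13292287e-05,  1.83212626e-05]), 'ee_pos': array([ 0.19921227, -0.51245048,  0.24964591]), 'tcp_rot': array([-1.79929005e+02,  4.06896553e-04,  2.12419835e+01]), 'wrist_force': array([ 0.38259888, -0.03747122,  0.20726772]), 'torque': array([-0.03098456, -0.02632157, -0.01138485]), 'grasp_force': 0.0, 'opening': 0.08535901640355237}
```

View pics/t0.png

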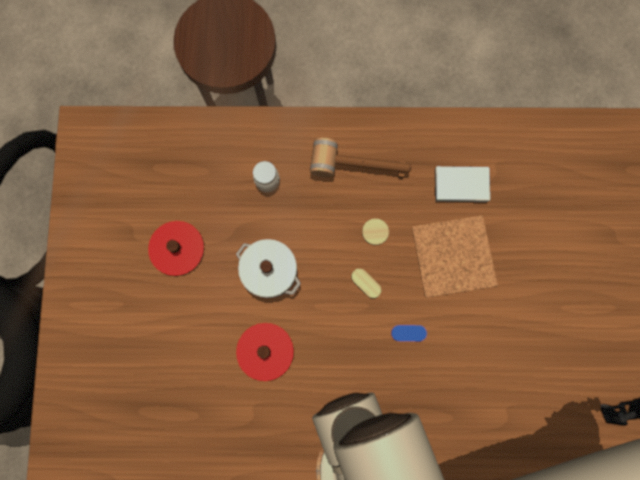

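View pics/s0.png

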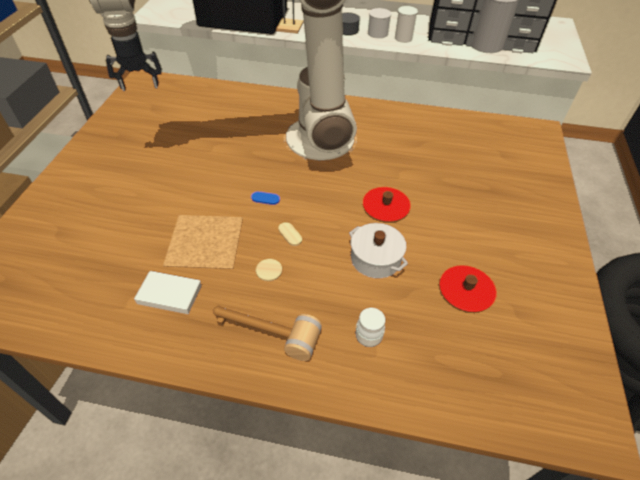

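Candidates in the top view: for the oblong, cream (367,283) or blue (409,333); the plywood-coloured cream one fits. For the lid, the grey one on the pot (268,268) or red (176,248) and (265,352); the grey one fits. I'll measure these and confirm in an enlarged crop.

```bash
cat >> h.py <<'E'
def blobs(im,mask,amin=20):
    n,l,s,c=cv2.connectedComponentsWithStats(mask.astype(np.uint8)*255)
    return [(c[i].round(1).tolist(),int(s[i,4]),(l==i)) for i in range(1,n) if s[i,4]>=amin]
def masks(im):
    h=cv2.cvtColor(im,cv2.COLOR_RGB2HSV).astype(int); H,S,V=h[...,0],h[...,1],h[...,2]
    return dict(cream=(H>20)&(H<35)&(S>50)&(V>140),grey=(S<45)&(V>120),dark=(V<85)&(S>60))
def near(bl,u,v,r=25): return [b for b in bl if np.hypot(b[0][0]-u,b[0][1]-v)<r]
E
python3 - <<'E'
from h import *
P={'top':dict(obl=(367,283),disc=(375,232),pot=(268,268),knob=(267,267)),'scene':dict(obl=(290,233),disc=(269,269),pot=(378,245),knob=(380,238))}
for n,fn in(('top','t0.png'),('scene','s0.png')):
    im=cv2.imread('pics/'+fn)[:,:,::-1].copy(); m=masks(im)
    for k,c,z in(('obl','cream',.009),('disc','cream',.009),('pot','grey',.064),('knob','dark',.09)):
        for b in near(blobs(im,m[c]),*P[n][k],15):
            cs,_=cv2.findContours(b[2].astype(np.uint8),0,1); q=max(cs,key=len)[:,0]
            W=np.array([ray(n,u,v,z)[:2] for u,v in q]).astype(np.float32)
            r=cv2.minAreaRect(W*1000); 
            print(n,k,b[:2],'W',ray(n,*b[0],z).round(4),'rect',np.round(r[0],1),np.round(r[1],1),round(r[2],1), 'circ',[np.round(x,1) for x in cv2.minEnclosingCircle(W*1000)])
im=cv2.imread('pics/t0.png'); a=cv2.imread('pics/s0.png')
c=cv2.resize(im[205:325,220:510],None,fx=2.7,fy=2.7,interpolation=2); d=cv2.resize(a[185:285,160:420],(c.shape[1],270),interpolation=2)
cv2.imwrite('pics/crop.png',np.vstack([c,d])[:600])
# mat
h=cv2.cvtColor(im,cv2.COLOR_BGR2HSV).astype(int); 
print('mat colours',im[255,455],im[300,520],h[255,455],h[300,520],h[230,375])
for u,v in((415,226),(484,217),(497,287),(427,296)): print(ray('top',u,v,.004).round(3))
for u,v in((180,216),(242,217),(236,268),(166,265)): print(ray('scene',u,v,.004).round(3))
E
```

```text
top obl ([365.7, 282.9], 474) W [0.4652 0.0039 0.009 ] rect [464.5   3.8] [87.7 38.9] 45.0 circ [array([465.5,   3.1]), np.float64(44.2)]
top disc ([374.9, 231.2], 468) W [ 0.6021 -0.0213  0.009 ] rect [601.4 -21.6] [63.3 67.3] 89.7 circ [array([602.3, -21.4]), np.float64(34.6)]
top pot ([267.2, 268.1], 2469) W [0.4954 0.2547 0.064 ] rect [496.3 254.1] [141.6 143.6] 0.3 circ [array([496.1, 255.5]), np.float64(75.8)]
top knob ([268.1, 270.2], 24) W [0.4869 0.2496 0.09  ] rect [486.9 249.6] [10.  23.1] 32.8 circ [array([491.1, 252.4]), np.float64(11.5)]
scene obl ([289.9, 233.1], 278) W [0.4655 0.0051 0.009 ] rect [463.9   4.3] [88.6 37.7] 46.2 circ [array([464.9,   3.4]), np.float64(44.5)]
scene disc ([271.4, 262.8], 105) W [ 0.5807 -0.0189  0.009 ] rect [580.7 -18.1] [56.3 24.8] 79.8 circ [array([588.4, -19.4]), np.float64(28.1)]
scene disc ([267.6, 274.1], 182) W [ 0.6195 -0.0189  0.009 ] rect [621.  -18.5] [30.1 62.9] 5.6 circ [array([608.6, -19.7]), np.float64(31.5)]
scene pot ([377.2, 250.2], 2209) W [0.5224 0.2568 0.064 ] rect [516.6 260.3] [177.6 144.7] 12.6 circ [array([517.1, 257.2]), np.float64(91.7)]
scene knob ([378.0, 241.2], 43) W [0.5135 0.2549 0.09  ] rect [514.2 254.4] [22.9 18.9] 80.8 circ [array([511.4, 255.7]), np.float64(12.4)]
mat colours [ 84 127 180] [ 57  94 145] [ 13 136 180] [ 13 155 145] [ 20  99 200]
[ 0.618 -0.128  0.004]
[ 0.643 -0.311  0.004]
[ 0.457 -0.337  0.004]
[ 0.433 -0.155  0.004]
[ 0.464 -0.331  0.004]
[ 0.429 -0.15   0.004]
[ 0.614 -0.109  0.004]
[ 0.644 -0.297  0.004]
```

View pics/crop.png

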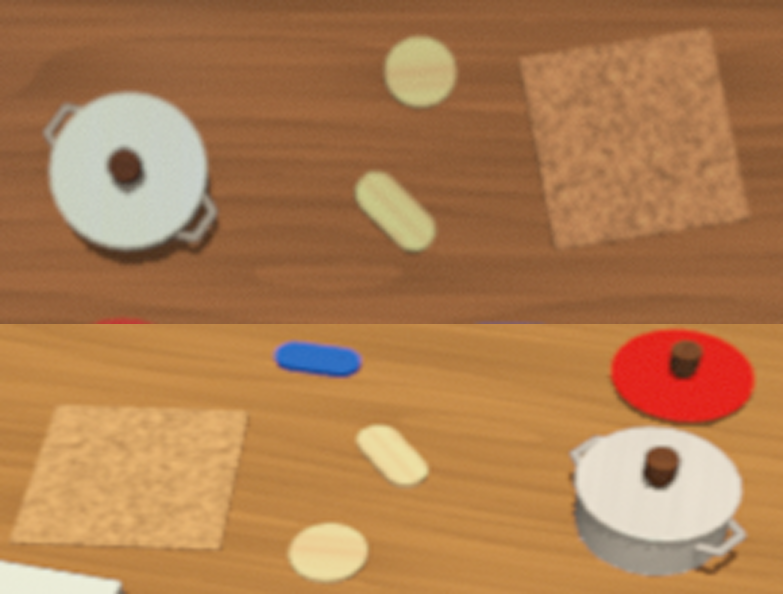

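The crop confirms it: the cream oblong, at top-view pixel (366,283), and the grey lid on the pot, with its knob at (266,266), are the things meant. The red lids and the blue piece stay where they are. The mat is on the right.

```bash
python3 -m crank '[[[0.4,1,0,0,0,0.1],[0.4,1,0,0,0,0.1],[0.4,1,0,0,0,0.1],[0.4,1,0,0,0,0.1],[0.4,1,0,0,0,0.1],[0.4,1,0,0,0,0.1],[0.4,1,0,0,0,0.1],[0.4,1,0,0,0,0.1],[0.4,1,0,0,0,0.1],[0.4,1,0,0,0,0.1],[0.4,1,0,0,0,0.1],[0.4,1,0,0,0,0.1],[0.4,1,0,0,0,0.1],[0.4,1,0,0,0,0.1],[0.4,1,0,0,0,0.1],[0.4,1,0,0,0,0.1],[0.4,1,0,0,0,0.1],[0.4,1,0,0,0,0.1],[0.4,1,0,0,0,0.1],[0.4,1,0,0,0,0.1]]]' 1
python3 - <<'E'
from h import *
for n,f,(u0,v0) in(('top','t0.png',(266,266)),('scene','s0.png',(379,237))):
    im=cv2.imread('pics/'+f)[:,:,::-1]; h=cv2.cvtColor(im.copy(),cv2.COLOR_RGB2HSV).astype(int)
    m=(h[...,1]>70)&((h[...,0]<20)|(h[...,0]>165))&(h[...,2]<150)
    k=np.zeros_like(m); k[v0-13:v0+14,u0-13:u0+14]=1
    for b in blobs(im,m&k): print(n,b[:2],'z.08',ray(n,*b[0],.088).round(4), 'top row',np.where(b[2])[0].min(),np.where(b[2])[0].max())
print(ray('top',266.3,265.7,.1).round(4),ray('scene',379.6,234.6,.1).round(4))
for d in((.1),): print(proj('top',(.4965,.2545,.1)),proj('scene',(.4965,.2545,.1)))
# flange edge from scene: ellipse of lid flange top: use upper half of contour
im=cv2.imread('pics/s0.png')[:,:,::-1].copy(); m=masks(im)['grey']
b=max(near(blobs(im,m),378,250,15),key=lambda b:b[1]); cs,_=cv2.findContours(b[2].astype(np.uint8),0,1); q=max(cs,key=len)[:,0]
from scipy.optimize import least_squares
W=np.array([ray('scene',u,v,.064)[:2] for u,v in q if v<246]); s=least_squares(lambda p:np.hypot(*(W-p[:2]).T)-.073,[.5,.25],loss='soft_l1',f_scale=.003); print('flange scene',s.x.round(4),len(W))
im=cv2.imread('pics/t0.png')[:,:,::-1].copy(); m=masks(im)['grey']
b=max(near(blobs(im,m),267,268,15),key=lambda b:b[1]); cs,_=cv2.findContours(b[2].astype(np.uint8),0,1); q=max(cs,key=len)[:,0]
W=np.array([ray('top',u,v,.064)[:2] for u,v in q]); s=least_squares(lambda p:np.hypot(*(W-p[:2]).T)-p[2],[.5,.25,.073],loss='soft_l1',f_scale=.003); print('flange top',s.x.round(4),len(W))
E
```

```text
time: 1.77
ee_pos: [0.3594, -0.1116, 0.2501]
tcp_rot: [-180.0, 0.0, 35.0]
wrist_force: [-0.1, -0.6, -0.3]
opening: 0.0853
grasp_force: 0.0
top ([265.9, 266.4], 110) z.08 [0.4966 0.2554 0.088 ] top row 261 272
scene ([379.0, 237.5], 130) z.08 [0.4985 0.256  0.088 ] top row 231 245
[0.4967 0.2532 0.1   ] [0.4988 0.2562 0.1   ]
(np.float64(265.7491904620518), np.float64(265.7967690589718)) (np.float64(379.0416400707762), np.float64(233.83754185368116))
flange scene [0.4997 0.2551] 75
flange top [0.4962 0.2548 0.0715] 165
```

```bash
python3 -m crank '[[[0.36,0.96,0,0,0,0.08],[0.36,0.96,0,0,0,0.08],[0.36,0.96,0,0,0,0.08],[0.36,0.96,0,0,0,0.08],[0.36,0.96,0,0,0,0.08],[0.36,0.96,0,0,0,0.08],[0.36,0.96,0,0,0,0.08],[0.36,0.96,0,0,0,0.08],[0.36,0.96,0,0,0,0.08],[0.36,0.96,0,0,0,0.08],[0.36,0.96,0,0,0,0.08],[0.36,0.96,0,0,0,0.08],[0.36,0.96,0,0,0,0.08],[0.36,0.96,0,0,0,0.08],[0.36,0.96,0,0,0,0.08],[0.36,0.96,0,0,0,0.08],[0.36,0.96,0,0,0,0.08],[0.36,0.96,0,0,0,0.08],[0.42,1,0,0,0,0.08],[0,0,0,0,0,0]]]'
python3 -m crank '[[[0,0,-1,0,0,0],[0,0,-1,0,0,0],[0,0,-1,0,0,0],[0,0,-1,0,0,0],[0,0,-1,0,0,0],[0,0,-0.5,0,0,0],[0,0,0,0,0,0],[0,0,0,0,0,0]]]'
python3 -c "
from h import *
a=shot('top','t1.png');b=shot('scene','s1.png')
c=cv2.resize(a[200:340,190:350],(480,420));d=cv2.resize(b[150:290,300:460],(480,420))
cv2.imwrite('pics/v1.png',cv2.resize(np.hstack([c,d])[:,:,::-1],(800,350)))"
```

```text
time: 3.43
ee_pos: [0.498, 0.2555, 0.2488]
tcp_rot: [-180.0, 0.1, 45.6]
wrist_force: [0.8, -0.2, -0.2]
opening: 0.0853
grasp_force: 0.0
time: 4.1
ee_pos: [0.4971, 0.2526, 0.1405]
tcp_rot: [-180.0, 0.0, 45.4]
wrist_force: [0.7, -0.6, -0.2]
opening: 0.0851
grasp_force: 0.0
```

View pics/v1.png

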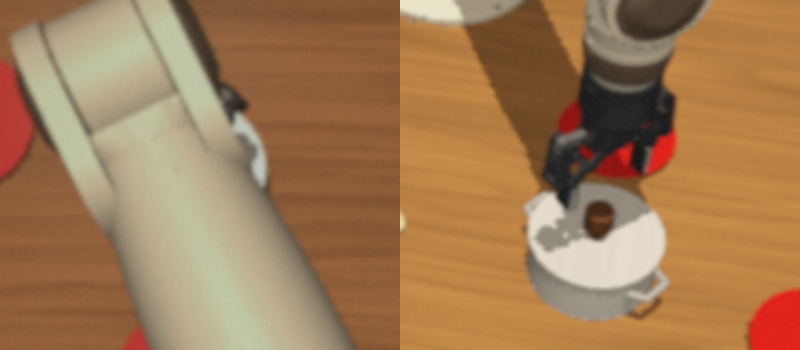

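The fingers straddle the knob. I'll lower 50 mm and close.

```bash
python3 -m crank '[[[0,0,-0.8,0,0,0],[0,0,-0.8,0,0,0],[0,0,-0.5,0,0,0],[0,0,-0.4,0,0,0],[0,0,0,0,0,0],[0,0,0,0,0,0]]]'
python3 -m crank '[[[0,0,0,0,0,0],[0,0,0,0,0,0],[0,0,0,0,0,0],[0,0,0,0,0,0],[0,0,0,0,0,0],[0,0,0,0,0,0],[0,0,0,0,0,0],[0,0,0,0,0,0],[0,0,0,0,0,0],[0,0,0,0,0,0]]]' 0 40
```

```text
time: 4.7
ee_pos: [0.4974, 0.253, 0.0907]
tcp_rot: [180.0, -0.0, 45.4]
wrist_force: [-0.2, 0.2, -0.1]
opening: 0.0857
grasp_force: 0.0
time: 5.53
ee_pos: [0.4973, 0.2533, 0.0909]
tcp_rot: [-180.0, -0.1, 45.5]
wrist_force: [-2.1, 1.2, 6.1]
opening: 0.031
grasp_force: 39.6
```

```bash
python3 -m crank '[[[0,0,0.2,0,0,0],[0,0,0.3,0,0,0],[0,0,0.5,0,0,0],[0,0,0.5,0,0,0],[0,0,0.5,0,0,0],[0,0,0.5,0,0,0],[0,0,0.5,0,0,0],[0,0,0.5,0,0,0],[0,0,0.5,0,0,0],[0,0,0,0,0,0],[0,0,0,0,0,0]]]'
python3 -m crank '[[[0.04,-0.5,0,0,0,0],[0.08,-1,0,0,0,0],[0.08,-1,0,0,0,0],[0.08,-1,0,0,0,0],[0.08,-1,0,0,0,0],[0.08,-1,0,0,0,0],[0.08,-1,0,0,0,0],[0.08,-1,0,0,0,0],[0.08,-1,0,0,0,0],[0.08,-1,0,0,0,0],[0.08,-1,0,0,0,0],[0.08,-1,0,0,0,0],[0.08,-1,0,0,0,0],[0.08,-1,0,0,0,0],[0.08,-1,0,0,0,0],[0.08,-1,0,0,0,0]]]'
python3 -m crank '[[[0.1,-1,0,0,0,0],[0.1,-1,0,0,0,0],[0.1,-1,0,0,0,0],[0.1,-1,0,0,0,0],[0.1,-1,0,0,0,0],[0.1,-1,0,0,0,0],[0.1,-1,0,0,0,0],[0.1,-1,0,0,0,0],[0.05,-0.6,0,0,0,0],[0,0,0,0,0,0],[0,0,0,0,0,0]]]'
```

```text
time: 6.45
ee_pos: [0.4976, 0.2531, 0.1709]
tcp_rot: [180.0, -0.1, 45.4]
wrist_force: [-0.3, -0.4, -2.3]
opening: 0.0309
grasp_force: 39.9
time: 7.78
ee_pos: [0.5214, -0.0585, 0.1695]
tcp_rot: [-179.9, 0.1, 45.4]
wrist_force: [-0.2, -0.4, -3.0]
opening: 0.0305
grasp_force: 40.0
time: 8.7
ee_pos: [0.5385, -0.2294, 0.1696]
tcp_rot: [-179.9, 0.0, 45.4]
wrist_force: [-0.1, 0.5, -2.2]
opening: 0.0311
grasp_force: 40.1
```

```bash
python3 -m crank '[[[0,0,-0.8,0,0,0],[0,0,-0.8,0,0,0],[0,0,-0.8,0,0,0],[0,0,-0.8,0,0,0],[0,0,-0.8,0,0,0],[0,0,-0.8,0,0,0],[0,0,-0.5,0,0,0],[0,0,-0.3,0,0,0],[0,0,-0.2,0,0,0],[0,0,-0.1,0,0,0],[0,0,0,0,0,0],[0,0,0,0,0,0]]]'
python3 -c "
from h import *
a=shot('top','t2.png');b=shot('scene','s2.png')
c=a[190:370,230:510];d=b[170:350,130:410]
cv2.imwrite('pics/v2.png',cv2.resize(np.hstack([c,d])[:,:,::-1],(800,257)))"
```

```text
time: 9.7
ee_pos: [0.5395, -0.2291, 0.053]
tcp_rot: [179.9, -0.0, 45.4]
wrist_force: [0.8, -0.2, -3.1]
opening: 0.0306
grasp_force: 40.2
```

View pics/v2.png

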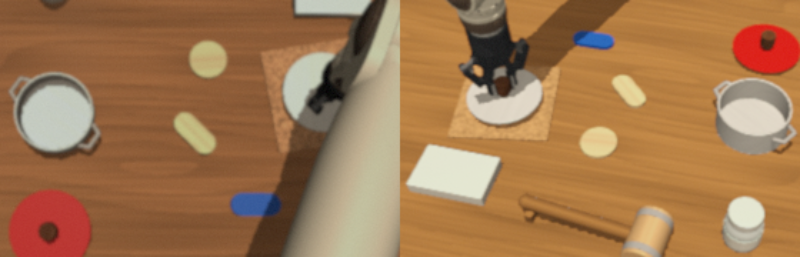

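The lid is held level above the middle of the mat, and the pot stands open and has not moved. I'll lower it in 1 mm steps.

```bash
python3 -m crank '[[[0,0,-0.1,0,0,0],[0,0,-0.1,0,0,0],[0,0,-0.05,0,0,0],[0,0,-0.05,0,0,0],[0,0,-0.05,0,0,0],[0,0,0,0,0,0]]]'
python3 -m crank '[[[0,0,-0.05,0,0,0],[0,0,0,0,0,0]]]'
```

```text
time: 10.3
ee_pos: [0.5391, -0.229, 0.0451]
tcp_rot: [-180.0, 0.0, 45.4]
wrist_force: [-0.1, 0.4, -2.6]
opening: 0.0311
grasp_force: 40.2
time: 10.47
ee_pos: [0.5391, -0.2291, 0.045]
tcp_rot: [180.0, -0.0, 45.4]
wrist_force: [-2.4, 1.3, 3.8]
opening: 0.0308
grasp_force: 40.7
```

Contact is light, about 6 N. I'll release and go up.

```bash
python3 -m crank '[[[0,0,0,0,0,0],[0,0,0,0,0,0],[0,0,0,0,0,0],[0,0,0,0,0,0],[0,0,0,0,0,0],[0,0,0,0,0,0],[0,0,0,0,0,0]]]' 1
python3 -m crank '[[[0,0,0.3,0,0,0],[0,0,0.6,0,0,0],[0,0,1,0,0,0],[0,0,1,0,0,0],[0,0,1,0,0,0],[0,0,1,0,0,0],[0,0,0,0,0,0]]]'
python3 - <<'E'
from h import *
from scipy.optimize import least_squares
def circ(n,f,u,v,z,R,sel=lambda q:q):
    im=cv2.imread('pics/'+f)[:,:,::-1].copy()
    b=max(near(blobs(im,masks(im)['grey']),u,v,25),key=lambda b:b[1]); cs,_=cv2.findContours(b[2].astype(np.uint8),0,1); q=sel(max(cs,key=len)[:,0])
    W=np.array([ray(n,*p,z)[:2] for p in q]); s=least_squares(lambda p:np.hypot(*(W-p[:2]).T)-p[2],[W[:,0].mean(),W[:,1].mean(),R],loss='soft_l1',f_scale=.002); print(n,s.x.round(4))
circ('top','t2.png',267,270,.060,.07)
circ('scene','s2.png',392,250,.060,.07,lambda q:q[q[:,1]<252])
for f,n,u,v in(('t2.png','top',366,283),('s2.png','scene',350,233)):
    im=cv2.imread('pics/'+f)[:,:,::-1].copy()
    for b in near(blobs(im,masks(im)['cream']),u,v,70): print(n,b[:2],ray(n,*b[0],.009).round(4))
E
```

```text
time: 11.05
ee_pos: [0.5391, -0.229, 0.0443]
tcp_rot: [180.0, -0.0, 45.4]
wrist_force: [0.0, 0.2, -0.7]
opening: 0.0857
grasp_force: 0.0
time: 11.63
ee_pos: [0.5407, -0.2297, 0.1481]
tcp_rot: [179.6, -0.1, 45.4]
wrist_force: [0.7, -0.5, 1.2]
opening: 0.0853
grasp_force: 0.0
top [0.495  0.2542 0.0671]
scene [0.497  0.2533 0.0683]
top ([375.0, 231.2], 472) [ 0.6021 -0.0215  0.009 ]
top ([365.7, 283.1], 471) [0.4647 0.0039 0.009 ]
scene ([289.9, 233.0], 273) [0.4651 0.005  0.009 ]
```

```bash
python3 -m crank '[[[-0.31,0.97,0,0,0,0],[-0.31,0.97,0,0,0,0],[-0.31,0.97,0,0,0,0],[-0.31,0.97,0,0,0,0],[-0.31,0.97,0,0,0,0],[-0.31,0.97,0,0,0,0],[-0.31,0.97,0,0,0,0],[-0.31,0.97,0,0,0,0],[-0.31,0.97,0,0,0,0],[-0.31,0.97,0,0,0,0],[-0.31,0.97,0,0,0,0],[-0.31,1,0,0,0,0],[0,0,0,0,0,0],[0,0,0,0,0,0]]]'
python3 -m crank '[[[0,0,-1,0,0,0],[0,0,-1,0,0,0],[0,0,-1,0,0,0],[0,0,-1,0,0,0],[0,0,-0.8,0,0,0],[0,0,-0.4,0,0,0],[0,0,0,0,0,0],[0,0,0,0,0,0]]]'
```

```text
time: 12.8
ee_pos: [0.4646, 0.005, 0.1429]
tcp_rot: [180.0, -0.0, 45.6]
wrist_force: [0.0, -0.4, 0.5]
opening: 0.0855
grasp_force: 0.0
time: 13.47
ee_pos: [0.4649, 0.0039, 0.0387]
tcp_rot: [180.0, 0.0, 45.4]
wrist_force: [0.2, 0.4, 0.8]
opening: 0.0851
grasp_force: 0.0
```

```bash
python3 -m crank '[[[0,0,-0.4,0,0,0],[0,0,-0.3,0,0,0],[0,0,-0.2,0,0,0],[0,0,0,0,0,0],[0,0,0,0,0,0],[0,0,0,0,0,0]]]'
python3 -m crank '[[[0,0,0,0,0,0],[0,0,0,0,0,0],[0,0,0,0,0,0],[0,0,0,0,0,0],[0,0,0,0,0,0],[0,0,0,0,0,0],[0,0,0,0,0,0],[0,0,0,0,0,0],[0,0,0,0,0,0]]]' 0 40
```

```text
time: 13.97
ee_pos: [0.4648, 0.0044, 0.0205]
tcp_rot: [180.0, -0.0, 45.5]
wrist_force: [-0.4, -0.7, 0.2]
opening: 0.0858
grasp_force: 0.0
time: 14.72
ee_pos: [0.4649, 0.0044, 0.0207]
tcp_rot: [180.0, -0.0, 45.4]
wrist_force: [-1.1, 0.1, 5.0]
opening: 0.0384
grasp_force: 40.7
```

```bash
python3 -m crank '[[[0,0,0.3,0,0,0],[0,0,0.6,0,0,0],[0,0,0.9,0,0,0],[0,0,0.9,0,0,0],[0,0,0.9,0,0,0],[0,0,0.9,0,0,0],[0,0,0.9,0,0,0],[0,0,0.4,0,0,0],[0,0,0,0,0,0]]]'
python3 -m crank '[[[0.12,0.96,0,0,0,0],[0.12,0.96,0,0,0,0],[0.12,0.96,0,0,0,0],[0.12,0.96,0,0,0,0],[0.12,0.96,0,0,0,0],[0.12,0.96,0,0,0,0],[0.12,0.96,0,0,0,0],[0.12,0.96,0,0,0,0],[0.12,0.96,0,0,0,0],[0.12,0.96,0,0,0,0],[0.12,0.96,0,0,0,0],[0.12,0.96,0,0,0,0],[0.12,0.96,0,0,0,0],[0,0,0,0,0,0],[0,0,0,0,0,0]]]'
python3 -c "
from h import *
b=shot('scene','s3.png')
cv2.imwrite('pics/v3.png',cv2.resize(b[140:300,240:460],(660,480))[:,:,::-1])"
```

```text
time: 15.47
ee_pos: [0.4656, 0.0044, 0.1387]
tcp_rot: [179.9, -0.1, 45.4]
wrist_force: [0.1, 0.2, -1.3]
opening: 0.0386
grasp_force: 40.2
time: 16.72
ee_pos: [0.4953, 0.2543, 0.135]
tcp_rot: [-180.0, 0.1, 45.5]
wrist_force: [-1.7, 0.2, 0.3]
opening: 0.0381
grasp_force: 40.3
```

View pics/v3.png

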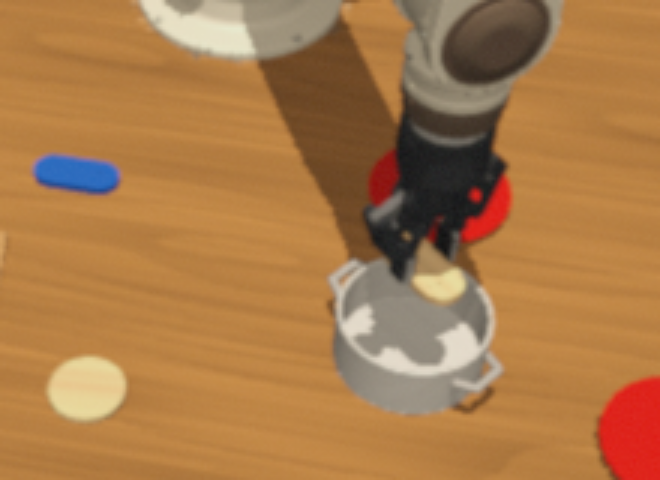

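The pattern is held level above the open pot.

```bash
python3 -m crank '[[[0,0,-0.6,0,0,0],[0,0,-0.7,0,0,0],[0,0,-0.7,0,0,0],[0,0,-0.7,0,0,0],[0,0,-0.7,0,0,0],[0,0,-0.7,0,0,0],[0,0,-0.6,0,0,0],[0,0,-0.3,0,0,0],[0,0,-0.2,0,0,0],[0,0,0,0,0,0],[0,0,0,0,0,0]]]'
```

```text
time: 17.68
ee_pos: [0.4961, 0.2539, 0.0326]
tcp_rot: [180.0, -0.0, 45.4]
wrist_force: [-1.0, -0.1, 0.3]
opening: 0.0386
grasp_force: 40.3
```

```bash
python3 -m crank '[[[0,0,-0.1,0,0,0],[0,0,-0.1,0,0,0],[0,0,-0.1,0,0,0],[0,0,-0.05,0,0,0],[0,0,0,0,0,0],[0,0,0,0,0,0]]]'
```

```text
time: 18.18
ee_pos: [0.4959, 0.254, 0.0253]
tcp_rot: [-180.0, 0.0, 45.4]
wrist_force: [-0.0, -0.4, -0.3]
opening: 0.0384
grasp_force: 40.3
```

```bash
python3 -m crank '[[[0,0,-0.05,0,0,0],[0,0,0,0,0,0]]]'
python3 -m crank '[[[0,0,-0.03,0,0,0],[0,0,0,0,0,0]]]'
```

```text
time: 18.35
ee_pos: [0.496, 0.2541, 0.0248]
tcp_rot: [180.0, -0.0, 45.4]
wrist_force: [-1.2, -0.4, 2.4]
opening: 0.0388
grasp_force: 40.6
time: 18.52
ee_pos: [0.496, 0.2541, 0.0247]
tcp_rot: [180.0, -0.0, 45.4]
wrist_force: [-4.1, -2.1, 9.4]
opening: 0.0384
grasp_force: 41.2
```

```bash
python3 -m crank '[[[0,0,0,0,0,0],[0,0,0,0,0,0],[0,0,0,0,0,0],[0,0,0,0,0,0],[0,0,0,0,0,0],[0,0,0,0,0,0]]]' 0.7
python3 -m crank '[[[0,0,0.3,0,0,0],[0,0,0.6,0,0,0],[0,0,1,0,0,0],[0,0,1,0,0,0],[0,0,1,0,0,0],[0,0,1,0,0,0],[0,0,1,0,0,0],[0,0,0,0,0,0]]]'
python3 -m crank '[[[0.08,-1,0,0,0,0],[0.08,-1,0,0,0,0],[0.08,-1,0,0,0,0],[0.08,-1,0,0,0,0],[0.08,-1,0,0,0,0],[0.08,-1,0,0,0,0],[0.08,-1,0,0,0,0],[0.08,-1,0,0,0,0],[0.08,-1,0,0,0,0],[0.08,-1,0,0,0,0],[0.08,-1,0,0,0,0],[0.08,-1,0,0,0,0],[0,0,0,0,0,0]]]' 1
python3 - <<'E'
from h import *
from scipy.optimize import least_squares
a=shot('top','t4.png');b=shot('scene','s4.png')
def fit(n,q,z,R):
    W=np.array([ray(n,*p,z)[:2] for p in q]); s=least_squares(lambda p:np.hypot(*(W-p[:2]).T)-p[2],[W[:,0].mean(),W[:,1].mean(),R],loss='soft_l1',f_scale=.002); print(n,s.x.round(4),len(q))
for n,im,u,v in(('top',a,267,269),('scene',b,378,250)):
    for bb in near(blobs(im,masks(im)['grey']),u,v,30):
        cs,_=cv2.findContours(bb[2].astype(np.uint8),0,1); q=max(cs,key=len)[:,0]
        if n=='scene': q=q[q[:,1]<248]
        fit(n,q,.06,.07); print(bb[:2])
    for bb in blobs(im,masks(im)['cream']): 
        if bb[1]>100: print('cream',n,bb[:2],ray(n,*bb[0],.013).round(4))
for n,im in(('top',a),('scene',b)):
    for bb in blobs(im,masks(im)['grey'],500): print(n,bb[:2],ray(n,*bb[0],.018).round(4))
c=cv2.resize(a[190:340,220:510],(800,300),interpolation=2);d=cv2.resize(b[180:300,150:430],(800,300),interpolation=2)
cv2.imwrite('pics/v4.png',np.vstack([c,d])[:,:,::-1])
E
```

```text
time: 19.02
ee_pos: [0.4959, 0.254, 0.0236]
tcp_rot: [-180.0, 0.0, 45.4]
wrist_force: [0.4, 0.7, -0.3]
opening: 0.0596
grasp_force: 0.0
time: 19.68
ee_pos: [0.4974, 0.2548, 0.1474]
tcp_rot: [179.9, -0.4, 45.4]
wrist_force: [1.0, 0.1, 0.8]
opening: 0.0596
grasp_force: 0.0
time: 20.77
ee_pos: [0.5152, 0.0114, 0.1422]
tcp_rot: [179.9, 0.0, 45.3]
wrist_force: [0.0, -0.0, -0.2]
opening: 0.0853
grasp_force: 0.0
top [0.5205 0.2547 0.0436] 26
([269.0, 241.8], 21)
top [0.4947 0.2543 0.0669] 264
([268.1, 271.3], 1526)
cream top ([381.1, 201.1], 266) [ 0.6827 -0.0381  0.013 ]
cream top ([389.8, 222.0], 130) [ 0.6262 -0.0604  0.013 ]
cream top ([382.4, 354.4], 1138) [ 0.2832 -0.037   0.013 ]
cream top ([408.2, 356.8], 1498) [ 0.2777 -0.1022  0.013 ]
cream top ([269.7, 270.7], 460) [0.4952 0.2535 0.013 ]
scene [0.497  0.2532 0.0684] 76
([377.1, 249.8], 1857)
cream scene ([375.2, 253.7], 285) [0.4932 0.2539 0.013 ]
cream scene ([270.7, 262.9], 106) [ 0.5843 -0.0196  0.013 ]
cream scene ([267.5, 274.1], 181) [ 0.6224 -0.0181  0.013 ]
top ([462.5, 183.1], 1763) [ 0.7316 -0.254   0.018 ]
top ([363.4, 228.3], 507) [0.6079 0.0096 0.018 ]
top ([454.6, 254.9], 2198) [ 0.5387 -0.2267  0.018 ]
top ([395.2, 369.1], 2801) [ 0.2473 -0.0682  0.018 ]
top ([268.1, 271.3], 1526) [0.493  0.2571 0.018 ]
scene ([164.7, 13.4], 1471) [-0.7666 -0.9077  0.018 ]
scene ([493.0, 42.3], 6200) [-0.8232  0.6291  0.018 ]
scene ([334.9, 29.2], 841) [-0.7889 -0.0826  0.018 ]
scene ([272.6, 44.5], 1370) [-0.5845 -0.3249  0.018 ]
scene ([195.6, 61.1], 2138) [-0.375  -0.6011  0.018 ]
scene ([473.0, 94.0], 4897) [-0.3749  0.5332  0.018 ]
scene ([38.1, 153.6], 875) [ 0.3071 -0.8889  0.018 ]
scene ([203.4, 239.0], 1437) [ 0.5455 -0.2247  0.018 ]
scene ([377.1, 249.8], 1857) [0.4824 0.2573 0.018 ]
scene ([167.3, 291.3], 1782) [ 0.7317 -0.2526  0.018 ]
scene ([370.7, 324.6], 748) [0.7205 0.2688 0.018 ]
```

View pics/v4.png

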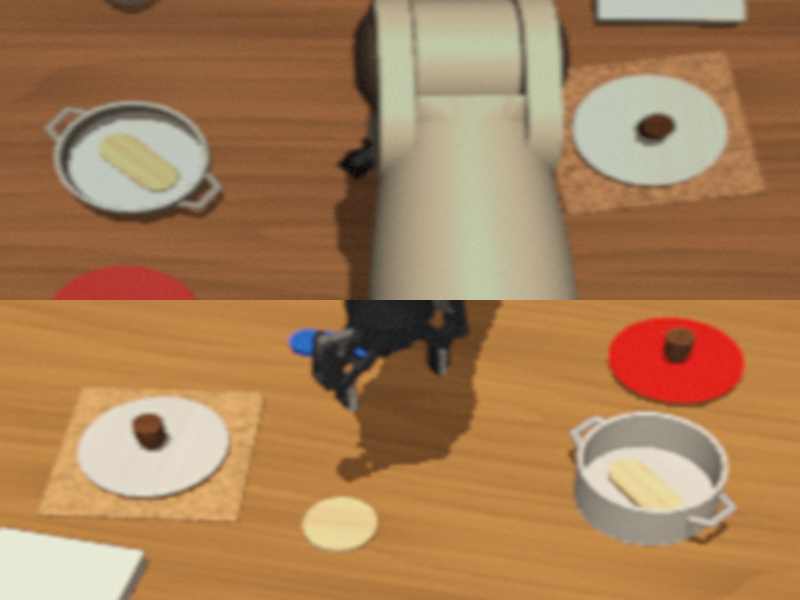

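The pattern lies flat on the bottom of the pot and the lid sits knob up on the mat. Now I'll fetch the lid.

```bash
python3 -m crank '[[[0.1,-1,0,0,0,0],[0.1,-1,0,0,0,0],[0.1,-1,0,0,0,0],[0.1,-1,0,0,0,0],[0.1,-1,0,0,0,0],[0.1,-1,0,0,0,0],[0.1,-1,0,0,0,0],[0.1,-1,0,0,0,0],[0.1,-1,0,0,0,0],[0.1,-1,0,0,0,0],[0.1,-1,0,0,0,0],[0.1,-1,0,0,0,0],[0,0,0,0,0,0],[0,0,0,0,0,0]]]'
python3 -m crank '[[[0,0,-0.6,0,0,0],[0,0,-0.7,0,0,0],[0,0,-0.7,0,0,0],[0,0,-0.7,0,0,0],[0,0,-0.7,0,0,0],[0,0,-0.7,0,0,0],[0,0,-0.4,0,0,0],[0,0,-0.2,0,0,0],[0,0,0,0,0,0],[0,0,0,0,0,0]]]'
```

```text
time: 22.03
ee_pos: [0.5393, -0.2257, 0.1416]
tcp_rot: [-180.0, -0.0, 45.4]
wrist_force: [-0.2, 0.9, 0.8]
opening: 0.0853
grasp_force: 0.0
time: 22.87
ee_pos: [0.5393, -0.2257, 0.0481]
tcp_rot: [180.0, -0.0, 45.5]
wrist_force: [0.5, -0.1, 0.4]
opening: 0.0853
grasp_force: 0.0
```

```bash
python3 -m crank '[[[0,-0.16,0,0,0,0],[0,0,-0.12,0,0,0],[0,0,0,0,0,0],[0,0,0,0,0,0]]]'
python3 -m crank '[[[0,0,0,0,0,0],[0,0,0,0,0,0],[0,0,0,0,0,0],[0,0,0,0,0,0],[0,0,0,0,0,0],[0,0,0,0,0,0],[0,0,0,0,0,0],[0,0,0,0,0,0],[0,0,0,0,0,0],[0,0,0,0,0,0]]]' 0 40
python3 -m crank '[[[0,0,0.2,0,0,0],[0,0,0.5,0,0,0],[0,0,0.9,0,0,0],[0,0,0.9,0,0,0],[0,0,0.9,0,0,0],[0,0,0.9,0,0,0],[0,0,0.9,0,0,0],[0,0,0.8,0,0,0],[0,0,0.4,0,0,0],[0,0,0,0,0,0],[0,0,0,0,0,0]]]'
```

```text
time: 23.2
ee_pos: [0.5391, -0.2294, 0.0455]
tcp_rot: [180.0, -0.0, 45.4]
wrist_force: [0.1, 0.0, -0.4]
opening: 0.0856
grasp_force: 0.0
time: 24.03
ee_pos: [0.5392, -0.2293, 0.0455]
tcp_rot: [180.0, -0.0, 45.4]
wrist_force: [0.2, 0.2, 4.3]
opening: 0.0306
grasp_force: 39.9
time: 24.95
ee_pos: [0.5391, -0.2292, 0.1731]
tcp_rot: [180.0, 0.0, 45.4]
wrist_force: [-0.5, 0.3, -2.7]
opening: 0.0308
grasp_force: 40.0
```

```bash
python3 -m crank '[[[-0.09,1,0,0,0,0],[-0.09,1,0,0,0,0],[-0.09,1,0,0,0,0],[-0.09,1,0,0,0,0],[-0.09,1,0,0,0,0],[-0.09,1,0,0,0,0],[-0.09,1,0,0,0,0],[-0.09,1,0,0,0,0],[-0.09,1,0,0,0,0],[-0.09,1,0,0,0,0],[-0.09,1,0,0,0,0],[-0.09,1,0,0,0,0]]]'
python3 -m crank '[[[-0.09,1,0,0,0,0],[-0.09,1,0,0,0,0],[-0.09,1,0,0,0,0],[-0.09,1,0,0,0,0],[-0.09,1,0,0,0,0],[-0.09,1,0,0,0,0],[-0.09,1,0,0,0,0],[-0.09,1,0,0,0,0],[-0.09,1,0,0,0,0],[-0.09,1,0,0,0,0],[-0.09,1,0,0,0,0],[-0.05,0.6,0,0,0,0],[0,0,0,0,0,0],[0,0,0,0,0,0]]]'
```

```text
time: 25.95
ee_pos: [0.5167, 0.0117, 0.1717]
tcp_rot: [-179.9, 0.1, 45.4]
wrist_force: [1.3, -0.0, -2.9]
opening: 0.0309
grasp_force: 40.2
time: 27.12
ee_pos: [0.4963, 0.2428, 0.1723]
tcp_rot: [-180.0, 0.1, 45.5]
wrist_force: [0.5, 0.0, -3.1]
opening: 0.031
grasp_force: 40.2
```

```bash
python3 -m crank '[[[0,0.35,0,0,0,0],[0,0.2,0,0,0,0],[0,0,-0.6,0,0,0],[0,0,-0.7,0,0,0],[0,0,-0.7,0,0,0],[0,0,-0.7,0,0,0],[0,0,-0.4,0,0,0],[0,0,-0.2,0,0,0],[0,0,0,0,0,0],[0,0,0,0,0,0]]]'
```

```text
time: 27.95
ee_pos: [0.4968, 0.2537, 0.1076]
tcp_rot: [180.0, -0.0, 45.4]
wrist_force: [0.7, 0.6, -2.2]
opening: 0.0309
grasp_force: 40.3
```

```bash
python3 -c "
from h import *
b=shot('scene','s5.png')
cv2.imwrite('pics/v5.png',cv2.resize(b[190:290,310:440],(780,600),interpolation=2)[:,:,::-1])"
```

```text
(no output)
```

View pics/v5.png

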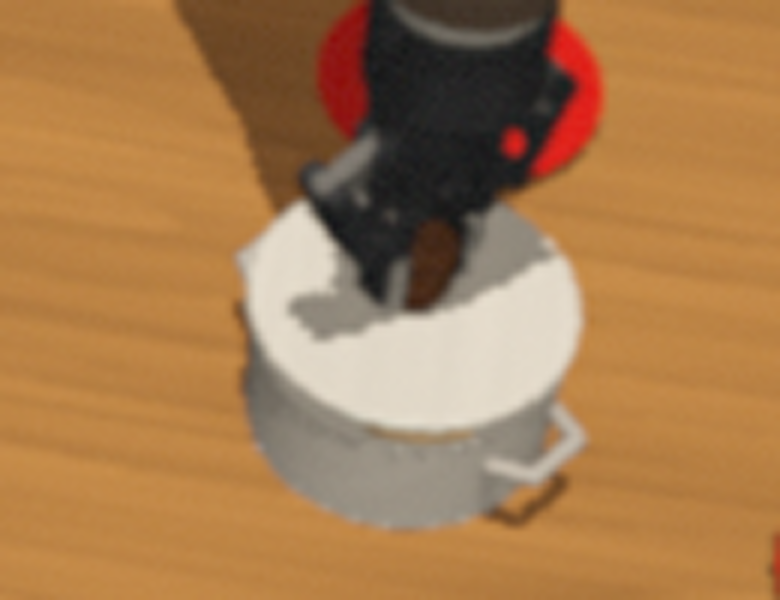

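The lid is centred over the pot and level. I'll lower it to 93 mm and then feel for the seat.

```bash
python3 -m crank '[[[0,0,-0.15,0,0,0],[0,0,-0.15,0,0,0],[0,0,-0.15,0,0,0],[0,0,-0.1,0,0,0],[0,0,0,0,0,0],[0,0,0,0,0,0]]]'
python3 -m crank '[[[0,0,-0.1,0,0,0],[0,0,-0.05,0,0,0],[0,0,-0.05,0,0,0],[0,0,0,0,0,0],[0,0,0,0,0,0]]]'
```

```text
time: 28.5
ee_pos: [0.4966, 0.2537, 0.0961]
tcp_rot: [-180.0, 0.0, 45.5]
wrist_force: [-0.3, 0.4, -1.8]
opening: 0.031
grasp_force: 40.3
time: 28.92
ee_pos: [0.4967, 0.2538, 0.0922]
tcp_rot: [-180.0, 0.0, 45.4]
wrist_force: [0.3, -0.4, -2.6]
opening: 0.0307
grasp_force: 40.3
```

```bash
python3 -m crank '[[[0,0,-0.04,0,0,0],[0,0,0,0,0,0]]]'
python3 -m crank '[[[0,0,-0.03,0,0,0],[0,0,0,0,0,0]]]'
```

```text
time: 29.08
ee_pos: [0.4968, 0.2538, 0.0915]
tcp_rot: [180.0, -0.0, 45.4]
wrist_force: [-0.8, -0.2, -2.7]
opening: 0.0308
grasp_force: 40.4
time: 29.25
ee_pos: [0.4968, 0.2538, 0.0915]
tcp_rot: [180.0, -0.0, 45.4]
wrist_force: [-2.0, -0.7, 3.0]
opening: 0.0309
grasp_force: 40.9
```

Contact came at exactly the seat height, 91.5 mm. I'll release, retreat and check.

```bash
python3 -m crank '[[[0,0,0,0,0,0],[0,0,0,0,0,0],[0,0,0,0,0,0],[0,0,0,0,0,0],[0,0,0,0,0,0],[0,0,0,0,0,0],[0,0,0,0,0,0]]]' 1
python3 -m crank '[[[0,0,0.3,0,0,0],[0,0,0.6,0,0,0],[0,0,1,0,0,0],[0,0,1,0,0,0],[0,0,1,0,0,0],[0,0,1,0,0,0],[0,0,1,0,0,0],[0,-1,0,0,0,0],[0,-1,0,0,0,0],[0,-1,0,0,0,0],[0,-1,0,0,0,0],[0,-1,0,0,0,0],[0,-1,0,0,0,0],[0,-1,0,0,0,0],[0,-1,0,0,0,0],[0,-1,0,0,0,0],[0,-1,0,0,0,0],[0,0,0,0,0,0],[0,0,0,0,0,0]]]'
python3 -c "
from h import *
a=shot('top','t6.png');b=shot('scene','s6.png')
c=cv2.resize(a[130:370,140:520],(400,600*240//380*400//600));d=cv2.resize(b[190:350,140:500],(800,356),interpolation=2)
c=cv2.resize(a[200:330,220:505],(534,244));c=np.hstack([c,np.zeros((244,266,3),np.uint8)])
cv2.imwrite('pics/v6.png',np.vstack([c,d])[:,:,::-1])"
```

```text
time: 29.83
ee_pos: [0.4967, 0.2538, 0.0908]
tcp_rot: [-180.0, 0.0, 45.4]
wrist_force: [0.7, 0.3, -0.4]
opening: 0.0856
grasp_force: 0.0
time: 31.42
ee_pos: [0.4968, 0.0532, 0.2101]
tcp_rot: [180.0, -0.1, 45.3]
wrist_force: [1.4, -0.1, 0.6]
opening: 0.0855
grasp_force: 0.0
```

View pics/v6.png

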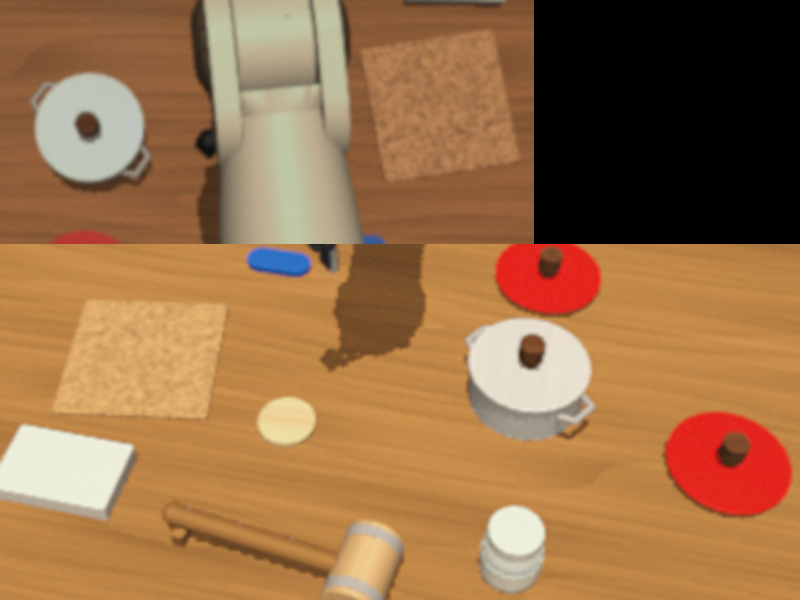

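The lid is seated level on the pot, with its knob at about (530,350) in the lower panel. Everything else is in place.

```bash
python3 -c "
from workcell import bot
print(bot.job_done())"
```

```text
the job is handed in; nothing more can be done
None
```

The oblong pattern lies flat in the pot, the lid is back on fully home after resting knob up on the mat, nothing else was moved, and the job was handed in at about 31.5 s.

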